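# Seat the sample cup's lid and hold a contact probe square on it

## Task

Press the loose, crooked lid of the leaning sample cup down until it sits level and fully home on the cup's rim. Then lift the spring-tipped probe out of its stand and hold its tip lightly on the lid inside the raised ring at the middle, with the probe square to the sloping lid and its spring tip pressed about half way in. Finish while still holding the probe there, never push hard with it, and leave the other things on the bench alone.

Things in the scene. Friction and masses are not known exactly. Their poses are not given: they have to be found in the camera images.
- cup: Round steel sample cup, 69 mm outside, 50 mm high, fixed in a grey cradle (round foot 104 mm across) that leans it 18 degrees from upright, roughly towards the robot. Origin: centre of its underside; +z along its axis, out of its mouth; rim at z = 50 mm.
- cup_rim (a point): Centre of the cup's mouth, level with the rim; the cup's axes. Three lengths of black rubber seal stand 5 to 8 mm out of the rim, each by its own amount. Each gives way under about 3 N and stays down: a push of 11 to 20 N along the cup's axis at the middle of the lid sinks all three until the lid meets the rim.
- lid: Loose aluminium lid, flange 71 mm across and 6 mm thick, 80 g, lying crooked on the seal with its 50 mm plug (10 mm deep) already in the 55 mm mouth. Origin: centre of the flange's underside (z = 50 mm in the cup's frame when seated); +z points out of its top, away from the cup.
- lid_spot (a point): The marked spot: centre of the lid's top face, inside a raised ring (26 mm inside, 31 mm outside diameter, 1.5 mm high). Same axes as the lid; the top face is 6 mm above the lid's origin.
- probe_stand: Fixed stand: dark steel foot 68 mm across, upright aluminium tube 31 mm outside, 21 mm bore, its top at 75 mm. Origin: centre of the underside, z up.
- probe: Loose hand probe, 120 g, upright in the stand. Origin: centre of the underside of its black collar (34 mm across, 5 mm thick), resting on the tube; +z along the probe, away from the tip. Above: square grey handle 22x22 mm, flats facing x and y, z = 5 to 55 mm, to grip from above. Below, in the tube: barrel 16 mm across, spring tip ending at z = -62 mm; lift 70 mm to clear.
- tip_point (a point): End of the probe's round-ended spring tip, 8 mm across, on the probe's axis.
- probe_tip (a joint): How far the spring tip is pushed into the probe: 0 free, 0.012 m fully in; half way is 0.006. The spring gives 0.9 N at 0, 2.7 N half way, 4.5 N fully in.
- timer: Kitchen-type timer, 62x62x18 mm, bystander; origin: centre of its underside.
- petri_dish: Shallow clear dish with small nuts, 57 mm across, 13 mm high, bystander; origin: centre of its underside.
- beaker: Clear beaker, 55 mm across, 70 mm high, bystander; origin: centre of its underside.
- tape_roll: Roll of label tape lying flat, 75 mm across, 19 mm high, bystander; origin: centre of its underside.
- spanner: Open-ended spanner, 161 mm long, lying flat, bystander; origin: centre of its underside.
- tweezers: Steel tweezers, 118 mm long, lying flat, bystander; origin: centre of its underside.
- marker_0: Marker pen, 131 mm long, lying flat, bystander; origin: centre of its underside.
Things that resemble listed ones, but are neither listed nor needed, are in the scene too. Leave any blue or pink look-alike of the probe_stand alone.

How it is judged:
By the outcome, as a careful person would: the job done as asked, in the order asked, and still so for the second after the job is handed in, while the arm keeps its last pose, push and grip.
It also fails if it takes over 48 s, if anything falls off the work surface, if the arm or the gripper's body presses on something with over 40 N, if the wrist force passes 120 N, or if a joint passes its speed limit or range.

## Robot

A 6-joint arm with a two-finger parallel gripper is mounted at the origin on a cart in front of the work surface, level with it; the furniture and walls round the work are solid. World frame = base frame: x ahead of the robot, y to its left, z up, the work surface at z = 0. Lengths are in m, angles in rad, forces in N, time in s.
With the tool pointing down it reaches from about 0.325 to 0.775 m from the base axis. Payload 5.5 kg.
Tool frame: the origin (TCP) lies on the centre line of the jaws, within the pads' length; the fingertips stand 14 mm ahead of it and the grasp point (between the pads) lies 5 mm behind it (robot.tip_extent is the distance from the TCP to the fingertips, in m); z points along the fingers, y is the line along which they close (so a half turn about z gives the same grasp; the last joint's range is limited). The gripper opens to 88 mm and grips with 3 to 60 N. Pads are 20 mm wide; open, the fingers measure 115 mm over their backs; the gripper's body (75 mm by 178 mm) begins 61 mm behind the grasp point.
Start: joints at [-1.23, 0.091, 1.231, -0, 1.82, -0.057], TCP at [0.232, -0.553, 0.237] pointing down, gripper open.
Joint ranges: [-2.87, 2.87], [-0.86, 2.18], [0.17, 2.46], [-1.51, 4.65], [0.06, 2.69], [-2.65, 2.65]. Speed limits (rad/s): [2.57, 2.57, 3.01, 3.14, 3.14, 3.14].

## Interface

Orientations are given as a unit quaternion [w, x, y, z].
In Python, from plant import monitor, viewer, workorder, spotter, robot gives the robot as it stands.
- The arm moves only by the shell command python3 -m pendant 'ROWS' [FORCE]. ROWS is JSON, a list of rows, each an object with "hand": the gripper's target within -1 to 1 (shut at 1, half-way at 0, fully open at -1); "offset": the shift along the tool's x, y, z in m, a list of three; "turn": the turn, a rotation vector about the tool's x, y, z in rad, a list of three. A call has 1 to 12 rows; each row shifts and turns the commanded pose from where the row before left it, along the tool's axes as they then stand; what a row does not reach is not made up. A row lasts 1/10 s, in which the tool goes at most 50 mm and 8.59 degrees, less where a joint would pass 70% of its speed; a pose out of reach is approached as far as the arm can. A call is refused whole if a number of a shift passes 0.05 or a number of a turn 0.15, either way. A call with a gripper value outside its range is refused whole. The fingers move at their own pace and stop on an object; FORCE is the grip in N (left out, the last holds). Time passes only in rows, so rows that do not move let the fingers close. It gives the time, the measured TCP pose, the force, the opening and the grip force at its end, in the units of the state.
- monitor.sense(): the state, without advancing time (a new reading comes with each control period).
- viewer.grab_frame(name): name is "side" or "top" or "wrist"; returns (picture, depth): 384x512x3 uint8, blue, green, red; 384x512 float32, m along the optical axis (not along the pixel's ray), 0 where there is no reading.
- viewer.camera_model(name): a dict with "mtx" (3x3 intrinsics, pixels), "cam_to_world" (4x4, takes a point from camera to world coordinates). Camera axes: x right, y up, looking along -z (the intrinsics and any distortion apply to the point x, -y, -z); pixel columns grow to the right and rows downward; lengths in m; the calibration is good to about 2 mm. The wrist camera is an equidistant fisheye: a pixel r from the principal point sees the ray r / f radians off the axis. A picture is of the moment at which its call begins: read the wrist's pose just before it. camera_model takes no time and is no camera call; for the wrist camera it gives the pose at the moment of the call.
- workorder.close_job(): hands the job in; it is judged then, once.
Trained networks look in the newest picture that a camera, given by its name, has taken for a name from the list of things; names that differ only in an ending like _2 or _b are one class to them, and where a whole thing is asked for, a point or a joint stands for the part that bears it (a point fixed in the world has none). Each returns a list of dicts, best first, with "score" (0 to 1); they miss things now and then, are a little off and sometimes report something else, mostly with a low value. They report only what shows in the picture. A call takes as long as a camera call. They do not tell look-alikes from the thing itself.
- spotter.trace(name, camera): "pixels" (384x512 bool, what is visible of it) and "at" ([row, column] in pixels, amid what is visible of it).
- spotter.landmark_of(name, camera): "at" ([row, column] in pixels: a listed point, or the origin of a listed thing).
The state is a dict: "time_s": time; "qpos": joint angles; "joint_velocities": joint speeds; "joint_torque": joint torques, N m; "tool_pos": TCP position; "eef_rot": TCP orientation; "ft_force": force on the tool from outside, world axes, zero at the start; "wrist_torque": the same for the moment, N m; "gripper_width": finger opening in m; "finger_force": force on a finger pad.
Only numpy, scipy, OpenCV 4.12 (cv2) and the standard library are available. Lean on these libraries where they do the work, as an engineer would, in place of code of your own. Each camera call takes 0.05 s, during which the arm holds its last target. There are 200 camera calls.

## Working session

There is one attempt and no reset: what is moved stays moved. The work goes in short steps, Python scripts to look and compute and a shell command to move; the robot and the scene stay as the last step left them, time stands still between calls to the robot, and variables do not carry over. Pictures are saved under pics/ and viewed, at most 10 in all, crops included, and the job is handed in when it is done.

```bash
mkdir -p pics; ls; cat > h.py <<'E'
import numpy as np, cv2
from plant import monitor, viewer, workorder, spotter, robot
from scipy.spatial.transform import Rotation as R
def w3(cam,rc,depth,m=None):
    m=m or viewer.camera_model(cam); K=np.array(m["mtx"]);T=np.array(m["cam_to_world"])
    r,c=rc; d=depth
    p=np.array([(c-K[0,2])/K[0,0]*d,-(r-K[1,2])/K[1,1]*d,-d,1]) 
    return (T@p)[:3]
def cloud(cam,mask,D):
    rr,cc=np.nonzero(mask&(D>0)); m=viewer.camera_model(cam);K=np.array(m["mtx"]);T=np.array(m["cam_to_world"])
    d=D[rr,cc]; P=np.stack([(cc-K[0,2])/K[0,0]*d,-(rr-K[1,2])/K[1,1]*d,-d],1)
    return P@T[:3,:3].T+T[:3,3]
E
python3 - <<'E'
from h import *
for cam in ("top","side"):
    I,D=viewer.grab_frame(cam); cv2.imwrite(f"pics/{cam}0.png",I); np.save(f"{cam}0.npy",D)
    m=viewer.camera_model(cam); print(cam,np.round(m["mtx"],1).tolist(),np.round(m["cam_to_world"],3).tolist(),{k:v for k,v in m.items() if k not in("mtx","cam_to_world")})
    for n in ("lid","cup","lid_spot","probe","probe_stand"):
        for f in (spotter.trace,spotter.landmark_of):
            for o in f(n,cam)[:3]:
                at=o["at"]; 
                if "pixels" in o:
                    P=cloud(cam,o["pixels"],D); print(n,"tr",round(o["score"],2),np.round(at),np.round(np.median(P,0),3) if len(P) else None, np.round(P.min(0),3),np.round(P.max(0),3))
                else:
                    d=D[int(at[0]),int(at[1])]; print(n,"lm",round(o["score"],2),np.round(at),np.round(w3(cam,at,d),3))
s=monitor.sense(); print(s)
print(viewer.camera_model("wrist"), robot.tip_extent)
E
```

```text
pics
top [[464.7, 0.0, 256.7], [0.0, 464.7, 191.2], [0.0, 0.0, 1.0]] [[0.017, 0.982, -0.188, 0.318], [-1.0, 0.019, 0.006, 0.045], [0.009, 0.188, 0.982, 1.342], [0.0, 0.0, 0.0, 1.0]] {}
lid tr 0.6 [185. 324.] [ 0.584 -0.151  0.085] [ 0.55  -0.2   -0.005] [ 0.637 -0.115  0.099]
lid lm 0.92 [184. 325.] [ 0.583 -0.15   0.086]
cup tr 0.47 [174. 314.] [ 0.61  -0.119  0.058] [ 0.576 -0.147  0.029] [ 0.633 -0.114  0.093]
cup lm 0.56 [180. 321.] [ 0.594 -0.139  0.089]
lid_spot tr 0.71 [185. 325.] [ 0.585 -0.15   0.085] [ 0.55  -0.2   -0.005] [ 0.624 -0.115  0.099]
lid_spot lm 0.67 [181. 326.] [ 0.59  -0.154  0.086]
lid_spot lm 0.44 [214. 152.] [0.502 0.338 0.005]
probe tr 0.65 [174. 218.] [0.593 0.137 0.119] [0.583 0.124 0.075] [0.613 0.155 0.134]
probe tr 0.19 [197. 265.] [0.556 0.001 0.015] [ 0.523 -0.035 -0.005] [0.595 0.034 0.025]
probe lm 0.7 [174. 221.] [0.595 0.135 0.129]
probe_stand tr 0.84 [186. 228.] [0.589 0.133 0.011] [0.566 0.107 0.001] [0.631 0.172 0.079]
probe_stand tr 0.8 [175. 138.] [0.613 0.383 0.012] [ 0.587  0.357 -0.006] [0.653 0.423 0.079]
probe_stand tr 0.7 [209. 189.] 
[... 1896 characters left out ...]
': array([-0.48867145,  0.71136478,  0.69808349]), 'wrist_torque': array([-0.00056825,  0.0311264 , -0.00675021]), 'finger_force': 0.0, 'gripper_width': 0.08821895951288812}
{'mtx': array([[297.31863964,   0.        , 252.84223073],
       [  0.        , 297.31863964, 185.8502588 ],
       [  0.        ,   0.        ,   1.        ]]), 'cam_to_world': array([[ 3.88273785e-01,  8.88843873e-01,  2.43310579e-01,
         2.98963557e-01],
       [-9.21543641e-01,  3.74750018e-01,  1.01586130e-01,
        -5.25493329e-01],
       [-8.86434554e-04, -2.63664548e-01,  9.64614027e-01,
         3.84311886e-01],
       [ 0.00000000e+00,  0.00000000e+00,  0.00000000e+00,
         1.00000000e+00]])} 0.014
```

View pics/top0.png

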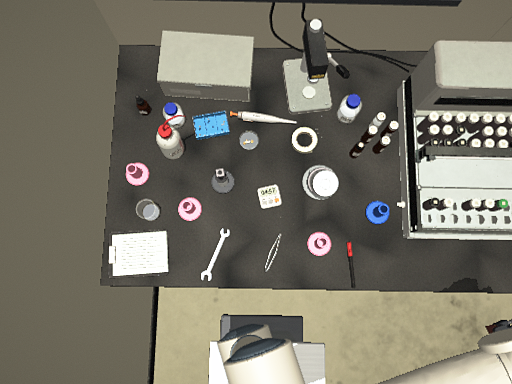

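View pics/side0.png

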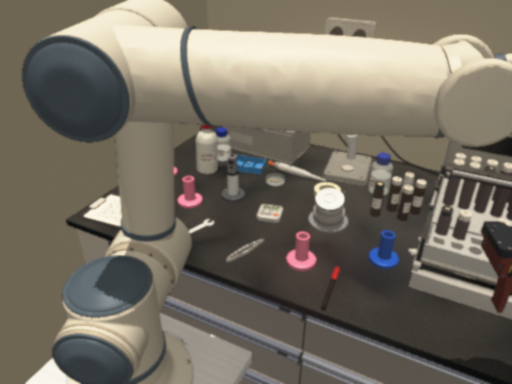

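The top view shows the lid and cup at about (320,182), the timer at (270,195), and the grey probe standing in its dark stand at (222,178). The pink and blue look-alikes are elsewhere. The side view agrees: lid at (330,200), probe at (232,175). I'll move over the cup for a close look.

```bash
python3 -m pendant '[{"hand":0,"offset":[0.034,-0.033,-0.004],"turn":[0,0,0]},{"hand":1,"offset":[0.034,-0.033,-0.004],"turn":[0,0,0]},{"hand":1,"offset":[0.034,-0.033,-0.004],"turn":[0,0,0]},{"hand":1,"offset":[0.034,-0.033,-0.004],"turn":[0,0,0]},{"hand":1,"offset":[0.034,-0.033,-0.004],"turn":[0,0,0]},{"hand":1,"offset":[0.034,-0.033,0],"turn":[0,0,0]},{"hand":1,"offset":[0.034,-0.033,0],"turn":[0,0,0]},{"hand":1,"offset":[0.037,-0.006,0],"turn":[0,0,0]},{"hand":1,"offset":[0.037,-0.006,0],"turn":[0,0,0]},{"hand":1,"offset":[0.037,-0.006,0],"turn":[0,0,0]},{"hand":1,"offset":[0.037,-0.006,0],"turn":[0,0,0]},{"hand":1,"offset":[0.037,-0.006,0],"turn":[0,0,0]}]' 30
```

```text
time_s: 2.3
tool_pos: [0.5225, -0.1475, 0.2568]
eef_rot: [0.0, 0.98, 0.198, 0.0]
ft_force: [0.2, -0.3, -0.2]
gripper_width: 0.0001
finger_force: 0.0
```

```bash
cat >> h.py <<'E'
def fcloud(mask,D,m):
    rr,cc=np.nonzero(mask&(D>0)); K=np.array(m["mtx"]);T=np.array(m["cam_to_world"])
    return fpts(rr,cc,D[rr,cc],K)@T[:3,:3].T+T[:3,3]
def fpts(rr,cc,d,K):
    u=(cc-K[0,2])/K[0,0]; v=(rr-K[1,2])/K[1,1]; th=np.hypot(u,v); k=np.tan(th)/np.maximum(th,1e-9)
    return np.stack([u*k*d,-v*k*d,-d],1)
def fproj(p,m):
    K=np.array(m["mtx"]);T=np.array(m["cam_to_world"]); q=T[:3,:3].T@(np.asarray(p)-T[:3,3])
    th=np.arctan2(np.hypot(q[0],q[1]),-q[2]); h=np.hypot(q[0],q[1])
    return np.array([K[1,2]-q[1]/h*th*K[1,1],K[0,2]+q[0]/h*th*K[0,0]])
def plane(P,it=200,tol=0.0015):
    g=np.random.default_rng(0);best=None
    for _ in range(it):
        a=P[g.choice(len(P),3,False)];n=np.cross(a[1]-a[0],a[2]-a[0]);l=np.linalg.norm(n)
        if l<1e-9: continue
        k=np.abs((P-a[0])@(n/l))<tol
        if best is None or k.sum()>best.sum(): best=k
    Q=P[best];c=Q.mean(0);n=np.linalg.svd(Q-c,full_matrices=False)[2][2];n*=np.sign(n[2])
    return c,n,best
E
python3 - <<'E'
from h import *
s=monitor.sense(); print(s["tool_pos"],s["eef_rot"],s["qpos"],s["gripper_width"],s["ft_force"])
m=viewer.camera_model("wrist"); I,D=viewer.grab_frame("wrist"); cv2.imwrite("pics/w1.png",I); np.savez("w1.npz",D=D,I=I,T=m["cam_to_world"],K=m["mtx"])
for n in ("lid","cup"):
    for o in spotter.trace(n,"wrist")[:2]:
        P=fcloud(o["pixels"],D,m); print(n,o["score"],o["at"],len(P))
        if len(P)<100: continue
        c,nn,k=plane(P); print(c,nn,k.sum(),P[k].min(0),P[k].max(0))
        np.save(f"{n}_mask.npy",o["pixels"]) 
for o in spotter.landmark_of("lid_spot","wrist")[:2]:
    a=o["at"]; print("spot",o["score"],a, fcloud(np.eye(1)[0,0]*0+np.add.outer(np.arange(384)==round(a[0]),np.zeros(512,bool)).astype(bool)&(np.arange(512)==round(a[1]))[None],D,m))
E
```

```text
[ 0.5225079  -0.14751627  0.25680888] [1.84088383e-04 9.80250907e-01 1.97757644e-01 1.97469188e-04] [-3.37755092e-01 -5.81158250e-02  1.34578219e+00 -1.19138185e-04
  1.85339861e+00  8.34868252e-01] 0.0001341269544864842 [ 0.17681628 -0.30439555 -0.16071721]
cup 0.56 [90.4, 279.4] 448
[ 0.62420481 -0.13812182  0.06709407] [0.87791918 0.37118746 0.30245295] 206 [ 0.61420067 -0.15285837  0.04420254] [ 0.63447796 -0.12606998  0.09471466]
cup 0.36 [120.8, 279.9] 3223
[ 0.58611921 -0.15083775  0.08604293] [-0.28632976 -0.02922615  0.95768528] 2987 [ 0.55168933 -0.18657233  0.07470326] [ 0.61958454 -0.11593697  0.09665224]Traceback (most recent call last):
  File "<stdin>", line 11, in <module>
TypeError: ufunc 'bitwise_and' not supported for the input types, and the inputs could not be safely coerced to any supported types according to the casting rule ''safe''
```

View pics/w1.png

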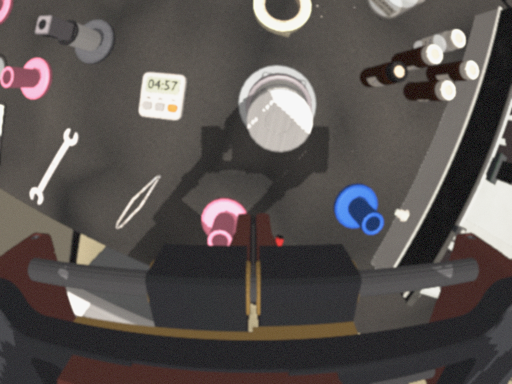

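```bash
python3 - <<'E'
from h import *
z=np.load("w1.npz"); D=z["D"];I=z["I"];m=dict(mtx=z["K"],cam_to_world=z["T"])
P=fcloud(np.ones(D.shape,bool),D,m)
k=np.hypot(P[:,0]-.585,P[:,1]+.151)<.045
c,n,b=plane(P[k&(P[:,2]>.06)]); 
L=P[k][np.abs((P[k]-c)@n)<.003]; 
# flange circle: fit min enclosing in plane
x=np.cross([0,1,0],n);x/=np.linalg.norm(x);y=np.cross(n,x)
uv=np.stack([(L-c)@x,(L-c)@y],1).astype(np.float32)
(q,r)=cv2.minEnclosingCircle(uv); print("n",n,"circ",q,r,"centre",c+x*q[0]+y*q[1])
# foot: grey points near z 0.003-0.02 around
f=(np.hypot(P[:,0]-.585,P[:,1]+.151)<.08)&(P[:,2]<.02)&(P[:,2]>.002); 
h=np.histogram(P[f][:,2],bins=9,range=(.002,.02)); print(h)
F=P[f]; (q,r)=cv2.minEnclosingCircle(F[:,:2].astype(np.float32)); print("foot",q,r,len(F))
r1,c1=fproj([.585,-.151,.087],m); print(r1,c1)
E
```

```text
n [0.89970724 0.38647537 0.20288832] circ (0.15487733483314514, 0.012967204675078392) 0.1720849573612213 centre [ 0.58449799 -0.14980268  0.20040441]
(array([ 13,  41, 569, 233,   2,   0,   0,   0,   0]), array([0.002, 0.004, 0.006, 0.008, 0.01 , 0.012, 0.014, 0.016, 0.018,
       0.02 ]))
foot (0.5841646790504456, -0.15147849917411804) 0.07691732048988342 858
121.52093810709854 278.55504128257286
```

The wrist view shows the lid at about (278,118) and the tilted cup's cradle behind it. The closed fingers are at (255,280). The timer is at (162,95), the probe in its stand at (80,35), and the pink and blue stands below. I'll refit, leaving out the gripper points.

```bash
cat >> h.py <<'E'
def lidfit(P,c0,R0=.033):
    k=(np.hypot(P[:,0]-c0[0],P[:,1]-c0[1])<R0)&(np.abs(P[:,2]-c0[2])<.02)
    c,n,b=plane(P[k],tol=.001)
    k=(np.hypot(P[:,0]-c0[0],P[:,1]-c0[1])<.045)&(np.abs((P-c)@n)<.003); L=P[k]
    x=np.cross([0,1,0],n);x/=np.linalg.norm(x);y=np.cross(n,x)
    q,r=cv2.minEnclosingCircle(np.stack([(L-c)@x,(L-c)@y],1).astype(np.float32))
    C=c+x*q[0]+y*q[1]
    return C,n,r,c,b.sum()
def tool(): 
    s=monitor.sense(); q=s["eef_rot"]; return s,s["tool_pos"],R.from_quat([q[1],q[2],q[3],q[0]])
E
python3 - <<'E'
from h import *
z=np.load("w1.npz"); D=z["D"];m=dict(mtx=z["K"],cam_to_world=z["T"])
P=fcloud(np.ones(D.shape,bool),D,m)
C,n,r,c,b=lidfit(P,[.585,-.151,.087]); print("wrist",C,n,r,b,np.degrees(np.arccos(n[2])))
f=(np.hypot(P[:,0]-.585,P[:,1]+.151)<.075)&(P[:,2]<.011)&(P[:,2]>.0055); F=P[f]
from scipy.optimize import least_squares
s=least_squares(lambda p:np.maximum(np.hypot(F[:,0]-p[0],F[:,1]-p[1])-.052,0),[.6,-.15]); print("foot",s.x,s.cost,F.min(0),F.max(0))
Dt=np.load("side0.npy"); Q=cloud("side",np.ones(Dt.shape,bool),Dt)
print("side",lidfit(Q,[.585,-.151,.087])[:3])
Dt=np.load("top0.npy"); Q=cloud("top",np.ones(Dt.shape,bool),Dt)
print("top",lidfit(Q,[.585,-.151,.087])[:3])
E
```

```text
wrist [ 0.58508228 -0.15167828  0.08572776] [-0.29122272 -0.03409629  0.95604747] 0.03594781830906868 2296 17.05034720027387
foot [ 0.60564917 -0.14733718] 2.1666711874356403e-32 [ 0.56143872 -0.19865732  0.00551348] [ 0.65703183 -0.09622535  0.01029617]
side (array([ 0.58401954, -0.15082248,  0.08433232]), array([-0.29138112, -0.04493414,  0.95555113]), 0.036778733134269714)
top (array([ 0.58419989, -0.14965197,  0.08575019]), array([-0.2581889 , -0.04693308,  0.96495377]), 0.03527719900012016)
```

```bash
cat >> h.py <<'E'
def plan(p,Rt):
    s,t,Rc=tool(); rv=(Rc.inv()*Rt).as_rotvec(); off=Rt.inv().apply(np.asarray(p)-t)
    print("TURN(tool)",np.round(rv,4),"then OFFSET(new tool axes)",np.round(off,4),"offset in old axes",np.round(Rc.inv().apply(np.asarray(p)-t),4))
def alignz(zt,Rc=None):
    if Rc is None: Rc=tool()[2]
    z=Rc.apply([0,0,1]); zt=np.asarray(zt)/np.linalg.norm(zt); ax=np.cross(z,zt); s=np.linalg.norm(ax)
    return R.from_rotvec(ax/s*np.arctan2(s,z@zt))*Rc
E
python3 - <<'E'
from h import *
a=np.array([-.304,-.045,.951]); S=np.array([.585,-.151,.0857])
plan(S+a*(.014+.02),alignz(-a))
E
```

```text
TURN(tool) [-0.0786  0.3039  0.    ] then OFFSET(new tool axes) [0.0039 0.0133 0.1475] offset in old axes [0.0477 0.0247 0.1381]
```

```bash
python3 -m pendant '[{"hand":1,"offset":[0,0,0],"turn":[-0.0262,0.1013,0]},{"hand":1,"offset":[0,0,0],"turn":[-0.0262,0.1013,0]},{"hand":1,"offset":[0,0,0],"turn":[-0.0262,0.1013,0]},{"hand":1,"offset":[0.001,0.0033,0.0369],"turn":[0,0,0]},{"hand":1,"offset":[0.001,0.0033,0.0369],"turn":[0,0,0]},{"hand":1,"offset":[0.001,0.0033,0.0369],"turn":[0,0,0]},{"hand":1,"offset":[0.001,0.0033,0.0369],"turn":[0,0,0]},{"hand":1,"offset":[0,0,0],"turn":[0,0,0]}]' 30
python3 - <<'E'
from h import *
a=np.array([-.304,-.045,.951]); S=np.array([.585,-.151,.0857])
s,t,Rc=tool(); print(s["ft_force"])
plan(S+a*.014,alignz(-a))
m=viewer.camera_model("wrist"); I,D=viewer.grab_frame("wrist"); cv2.imwrite("pics/w2.png",I)
P=fcloud(np.ones(D.shape,bool),D,m)
np.save("P2.npy",P)
C,n,r,c,b=lidfit(P,S); print(C,n,r,b)
for cam in ("side","top"):
    I,D=viewer.grab_frame(cam)
    if cam=="side": cv2.imwrite("pics/s2.png",cv2.resize(I[120:270,240:420],None,fx=4,fy=4))
E
```

```text
time_s: 3.3
tool_pos: [0.5718, -0.1528, 0.1122]
eef_rot: [0.006, 0.969, 0.194, 0.152]
ft_force: [-1.2, 0.4, -0.6]
gripper_width: 0.0006
finger_force: 0.0
[-1.24040045  0.35264095 -0.59086117]
TURN(tool) [-0.0048  0.0063  0.    ] then OFFSET(new tool axes) [0.0044 0.0012 0.0153] offset in old axes [0.0045 0.0013 0.0153]
[ 0.5854204  -0.1516373   0.08581881] [-0.28624708 -0.02456803  0.95784081] 0.03564660996198654 5043
```

View pics/w2.png

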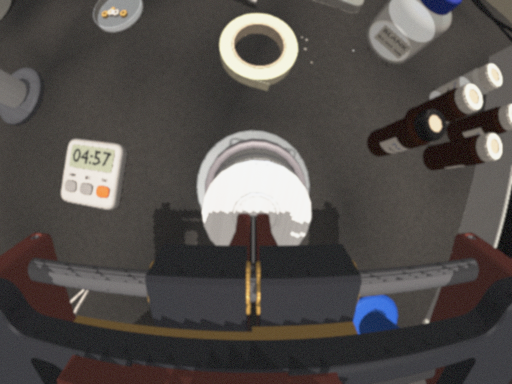

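The wrist view shows the lid at about (255,205), with the closed fingers over its middle at (255,235). I'll centre and come down to contact.

```bash
python3 -m pendant '[{"hand":1,"offset":[0.0045,0.001,0.004],"turn":[-0.005,0.006,0]},{"hand":1,"offset":[0,0,0.004],"turn":[0,0,0]},{"hand":1,"offset":[0,0,0.003],"turn":[0,0,0]},{"hand":1,"offset":[0,0,0.002],"turn":[0,0,0]},{"hand":1,"offset":[0,0,0],"turn":[0,0,0]}]' 30
cat > st.py <<'E'
from h import *
a=np.array([-.304,-.045,.951]); S=np.array([.585,-.151,.0857])
s,t,Rc=tool(); print(round(s["time_s"],2),"f_axis",round(s["ft_force"]@a,2),"ft",np.round(s["ft_force"],2),"tau",np.round(s["wrist_torque"],3),"tip-S in axis",round(float((t-S)@a-.014),4), "lat",np.round(Rc.inv().apply(t-S),4), "z",np.round(Rc.apply([0,0,1]),3))
E
python3 st.py
```

```text
time_s: 3.95
tool_pos: [0.5831, -0.1513, 0.1071]
eef_rot: [0.01, 0.968, 0.195, 0.159]
ft_force: [0.5, -0.2, -0.9]
gripper_width: 0.0001
finger_force: 0.0
3.95 f_axis -1.01 ft [ 0.54 -0.25 -0.9 ] tau [-0.019  0.07   0.042] tip-S in axis 0.007 lat [ 0.0047  0.0013 -0.0209] z [ 0.312  0.042 -0.949]
```

```bash
python3 -m pendant '[{"hand":1,"offset":[0,0,0],"turn":[0,0,0]},{"hand":1,"offset":[0,0,0],"turn":[0,0,0]}]' 30; python3 st.py
```

```text
time_s: 4.15
tool_pos: [0.5832, -0.1515, 0.1077]
eef_rot: [0.01, 0.968, 0.195, 0.16]
ft_force: [0.4, -0.6, 1.3]
gripper_width: 0.0006
finger_force: 0.0
4.15 f_axis 1.14 ft [ 0.41 -0.61  1.3 ] tau [0.038 0.189 0.02 ] tip-S in axis 0.0074 lat [ 0.005   0.0016 -0.0214] z [ 0.313  0.042 -0.949]
```

```bash
python3 -m pendant '[{"hand":1,"offset":[-0.005,-0.0015,0.001],"turn":[0.005,-0.006,0]},{"hand":1,"offset":[0,0,0.001],"turn":[0,0,0]},{"hand":1,"offset":[0,0,0.001],"turn":[0,0,0]},{"hand":1,"offset":[0,0,0],"turn":[0,0,0]},{"hand":1,"offset":[0,0,0],"turn":[0,0,0]}]' 30; python3 st.py
```

```text
time_s: 4.65
tool_pos: [0.5792, -0.1518, 0.103]
eef_rot: [0.008, 0.968, 0.195, 0.156]
ft_force: [-0.4, 1.0, 0.1]
gripper_width: 0.0005
finger_force: 0.0
4.65 f_axis 0.14 ft [-0.4   0.95  0.07] tau [-0.005  0.118  0.003] tip-S in axis 0.0043 lat [-0.0002 -0.0001 -0.0183] z [ 0.306  0.045 -0.951]
```

```bash
python3 -m pendant '[{"hand":1,"offset":[0,0,0.002],"turn":[0,0,0]},{"hand":1,"offset":[0,0,0.001],"turn":[0,0,0]},{"hand":1,"offset":[0,0,0.001],"turn":[0,0,0]},{"hand":1,"offset":[0,0,0],"turn":[0,0,0]}]' 30; python3 st.py;  python3 -m pendant '[{"hand":1,"offset":[0,0,0.001],"turn":[0,0,0]},{"hand":1,"offset":[0,0,0.001],"turn":[0,0,0]},{"hand":1,"offset":[0,0,0],"turn":[0,0,0]}]' 30; python3 st.py
```

```text
time_s: 5.05
tool_pos: [0.5805, -0.1517, 0.0996]
eef_rot: [0.009, 0.968, 0.195, 0.156]
ft_force: [-2.0, -0.6, 2.1]
gripper_width: 0.0004
finger_force: 1.1
5.05 f_axis 2.62 ft [-2.   -0.64  2.09] tau [0.085 0.215 0.003] tip-S in axis 0.0006 lat [-0.      0.     -0.0146] z [ 0.306  0.044 -0.951]
time_s: 5.35
tool_pos: [0.5811, -0.1517, 0.0981]
eef_rot: [0.009, 0.968, 0.195, 0.156]
ft_force: [-3.9, 0.4, 5.1]
gripper_width: 0.0006
finger_force: 2.8
5.35 f_axis 6.03 ft [-3.94  0.4   5.1 ] tau [0.051 0.452 0.081] tip-S in axis -0.001 lat [-0.      0.0001 -0.013 ] z [ 0.306  0.044 -0.951]
```

Contact, force rising gently. I'll keep pressing.

```bash
for i in 1 2; do python3 -m pendant '[{"hand":1,"offset":[0,0,0.001],"turn":[0,0,0]},{"hand":1,"offset":[0,0,0.001],"turn":[0,0,0]},{"hand":1,"offset":[0,0,0],"turn":[0,0,0]}]' 30 >/dev/null; python3 st.py; done
```

```text
5.65 f_axis 6.78 ft [-4.12  0.47  5.83] tau [0.133 0.57  0.092] tip-S in axis -0.0029 lat [ 0.      0.0001 -0.0111] z [ 0.306  0.044 -0.951]
5.95 f_axis 6.27 ft [-4.77 -1.22  5.01] tau [0.102 0.494 0.113] tip-S in axis -0.0049 lat [ 0.      0.0001 -0.0091] z [ 0.306  0.044 -0.951]
```

```bash
for i in 1 2 3; do python3 -m pendant '[{"hand":1,"offset":[0,0,0.0005],"turn":[0,0,0]},{"hand":1,"offset":[0,0,0.0005],"turn":[0,0,0]},{"hand":1,"offset":[0,0,0],"turn":[0,0,0]}]' 30 >/dev/null; python3 st.py; done
```

```text
6.25 f_axis 7.43 ft [-5.1   1.71  6.26] tau [0.133 0.571 0.048] tip-S in axis -0.0059 lat [ 0.      0.0001 -0.0081] z [ 0.306  0.044 -0.951]
6.55 f_axis 9.2 ft [-6.54  0.73  7.62] tau [0.23  0.837 0.158] tip-S in axis -0.0065 lat [ 0.      0.0001 -0.0075] z [ 0.306  0.044 -0.951]
6.85 f_axis 16.69 ft [-12.53   0.9   13.59] tau [0.431 1.316 0.215] tip-S in axis -0.0066 lat [ 0.0001  0.0001 -0.0074] z [ 0.306  0.044 -0.951]
```

```bash
python3 -m pendant '[{"hand":1,"offset":[0,0,0.0003],"turn":[0,0,0]},{"hand":1,"offset":[0,0,0],"turn":[0,0,0]},{"hand":1,"offset":[0,0,0],"turn":[0,0,0]}]' 30 >/dev/null; python3 st.py; python3 -m pendant '[{"hand":1,"offset":[0,0,-0.002],"turn":[0,0,0]},{"hand":1,"offset":[0,0,-0.01],"turn":[0,0,0]},{"hand":1,"offset":[0,0,-0.03],"turn":[0,0,0]},{"hand":1,"offset":[0,0,-0.03],"turn":[0,0,0]},{"hand":1,"offset":[0,0,0],"turn":[0,0,0]},{"hand":1,"offset":[0,0,0],"turn":[0,0,0]}]' 30 >/dev/null
python3 - <<'E'
from h import *
S=np.array([.585,-.151,.0857])-.006*np.array([-.304,-.045,.951])
m=viewer.camera_model("wrist"); I,D=viewer.grab_frame("wrist"); cv2.imwrite("pics/w3.png",I)
P=fcloud(np.ones(D.shape,bool),D,m); np.save("P3.npy",P)
C,n,r,c,b=lidfit(P,S); print("wrist",C,n,r,b,np.degrees(np.arccos(n[2])))
I,D=viewer.grab_frame("side"); cv2.imwrite("pics/s3.png",cv2.resize(I[130:270,260:420],None,fx=4,fy=4))
P=cloud("side",np.ones(D.shape,bool),D); C,n,r,c,b=lidfit(P,S); print("side",C,n,r,b,np.degrees(np.arccos(n[2])))
E
```

```text
7.15 f_axis 17.11 ft [-13.61   2.11  13.74] tau [0.363 1.597 0.247] tip-S in axis -0.0066 lat [ 0.0001  0.0001 -0.0074] z [ 0.306  0.044 -0.951]
wrist [ 0.58776688 -0.15121396  0.07896317] [-0.2997285  -0.06402733  0.95187359] 0.03557112067937851 3592 17.847882488751726
side [ 0.58640336 -0.14941876  0.07782629] [-0.30492936 -0.077861    0.94918689] 0.03676094114780426 212 18.343486440786474
```

View pics/w3.png

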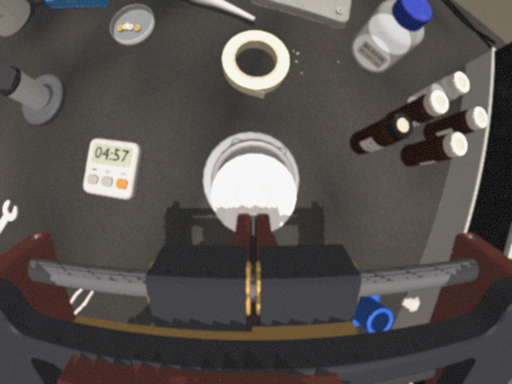

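The lid now measures 17.9° of tilt, against 18° nominal, and lies flush at (255,185). The tool was about 1° off the true axis, so I'll press once more, squarely.

```bash
sed -i 's/^a=.*/a=np.array([-.302,-.066,.951]); S=np.array([.5875,-.151,.0788])/' st.py; python3 st.py; python3 - <<'E'
from h import *
a=np.array([-.302,-.066,.951]); S=np.array([.5875,-.151,.0788])
plan(S+a*.014,alignz(-a))
E
```

```text
7.85 f_axis 0.47 ft [-0.08 -0.45  0.44] tau [0.003 0.201 0.016] tip-S in axis 0.0687 lat [-0.0013 -0.0012 -0.0828] z [ 0.303  0.045 -0.952]
TURN(tool) [ 0.0195  0.0067 -0.    ] then OFFSET(new tool axes) [0.0007 0.0028 0.0687] offset in old axes [0.0012 0.0014 0.0688]
```

```bash
python3 -m pendant '[{"hand":1,"offset":[0,0,0],"turn":[0.0195,0.0067,0]},{"hand":1,"offset":[0.0007,0.0028,0.035],"turn":[0,0,0]},{"hand":1,"offset":[0,0,0.025],"turn":[0,0,0]},{"hand":1,"offset":[0,0,0.005],"turn":[0,0,0]},{"hand":1,"offset":[0,0,0],"turn":[0,0,0]},{"hand":1,"offset":[0,0,0.001],"turn":[0,0,0]},{"hand":1,"offset":[0,0,0.001],"turn":[0,0,0]},{"hand":1,"offset":[0,0,0],"turn":[0,0,0]}]' 30 >/dev/null; python3 st.py; 
```

```text
8.65 f_axis 0.15 ft [-0.21  0.34  0.12] tau [-0.029  0.151  0.002] tip-S in axis 0.0043 lat [ 0.0014  0.001  -0.0182] z [ 0.305  0.065 -0.95 ]
```

```bash
python3 -m pendant '[{"hand":1,"offset":[0,0,0.0005],"turn":[0,0,0]},{"hand":1,"offset":[0,0,0],"turn":[0,0,0]}]' 30 >/dev/null; python3 st.py; 
```

```text
8.85 f_axis 0.36 ft [0.71 0.07 0.61] tau [-0.007  0.148 -0.061] tip-S in axis 0.0032 lat [ 0.0011  0.0008 -0.0172] z [ 0.304  0.065 -0.95 ]
```

```bash
for i in 1; do python3 -m pendant '[{"hand":1,"offset":[0,0,0.001],"turn":[0,0,0]},{"hand":1,"offset":[0,0,0.0005],"turn":[0,0,0]},{"hand":1,"offset":[0,0,0],"turn":[0,0,0]}]' 30 >/dev/null; python3 st.py;done; for i in 1 2; do python3 -m pendant '[{"hand":1,"offset":[0,0,0.0005],"turn":[0,0,0]},{"hand":1,"offset":[0,0,0],"turn":[0,0,0]}]' 30 >/dev/null; python3 st.py;done 
```

```text
9.15 f_axis 2.92 ft [-0.59 -0.39  2.85] tau [-0.031  0.175 -0.073] tip-S in axis 0.0017 lat [ 0.0012  0.0008 -0.0157] z [ 0.305  0.065 -0.95 ]
9.35 f_axis 5.21 ft [-2.73 -0.23  4.6 ] tau [0.054 0.276 0.059] tip-S in axis 0.0014 lat [ 0.0012  0.0009 -0.0154] z [ 0.305  0.065 -0.95 ]
9.55 f_axis 8.16 ft [-4.54 -0.24  7.13] tau [0.14  0.423 0.1  ] tip-S in axis 0.0012 lat [ 0.0013  0.0009 -0.0152] z [ 0.305  0.065 -0.95 ]
```

```bash
for i in 1 2; do python3 -m pendant '[{"hand":1,"offset":[0,0,0.0008],"turn":[0,0,0]},{"hand":1,"offset":[0,0,0],"turn":[0,0,0]},{"hand":1,"offset":[0,0,0],"turn":[0,0,0]}]' 30 >/dev/null; python3 st.py;done 
```

```text
9.85 f_axis 9.4 ft [-5.49  0.35  8.17] tau [0.204 0.689 0.083] tip-S in axis 0.0008 lat [ 0.0013  0.0011 -0.0148] z [ 0.305  0.064 -0.95 ]
10.15 f_axis 14.66 ft [-10.13   0.8   12.26] tau [0.249 1.107 0.065] tip-S in axis 0.0008 lat [ 0.0013  0.0011 -0.0148] z [ 0.305  0.064 -0.95 ]
```

```bash
python3 -m pendant '[{"hand":1,"offset":[0,0,0.0006],"turn":[0,0,0]},{"hand":1,"offset":[0,0,0],"turn":[0,0,0]},{"hand":1,"offset":[0,0,0],"turn":[0,0,0]}]' 30 >/dev/null; python3 st.py; python3 -m pendant '[{"hand":1,"offset":[0,0,-0.002],"turn":[0,0,0]},{"hand":1,"offset":[0,0,-0.01],"turn":[0,0,0]},{"hand":1,"offset":[0,0,-0.04],"turn":[0,0,0]},{"hand":1,"offset":[0,0,-0.04],"turn":[0,0,0]},{"hand":1,"offset":[0,0,-0.03],"turn":[0,0,0]},{"hand":1,"offset":[0,0,0],"turn":[0,0,0]},{"hand":1,"offset":[0,0,0],"turn":[0,0,0]}]' 30 >/dev/null
python3 - <<'E'
from h import *
S=np.array([.587,-.151,.0785])
m=viewer.camera_model("wrist"); I,D=viewer.grab_frame("wrist"); cv2.imwrite("pics/w4.png",I)
P=fcloud(np.ones(D.shape,bool),D,m); np.save("P4.npy",P)
C,n,r,c,b=lidfit(P,S); print("wrist",C,n,r,b,np.degrees(np.arccos(n[2])))
for o in spotter.trace("probe","wrist")[:2]:
    Q=fcloud(o["pixels"],D,m); print(o["score"],o["at"],np.median(Q,0),Q.min(0),Q.max(0))
s,t,Rc=tool();print(s["qpos"])
plan([.593,.136,.25],alignz([0,0,-1]))
E
```

```text
10.45 f_axis 18.85 ft [-13.54   0.2   15.53] tau [0.333 1.477 0.232] tip-S in axis 0.0007 lat [ 0.0013  0.0011 -0.0147] z [ 0.305  0.064 -0.95 ]
wrist [ 0.58723528 -0.15143961  0.07872963] [-0.3033851  -0.06707106  0.95050458] 0.0354856513440609 2882 18.102056962483786
0.9 [76.9, 32.6] [0.59921858 0.127853   0.10843346] [0.58434483 0.12017701 0.07538433] [0.61615561 0.14629464 0.13242384]
0.69 [145.8, 253.3] [ 0.62458475 -0.13694056  0.06061325] [ 0.60863644 -0.16328832  0.03767734] [ 0.63463616 -0.11802383  0.08606319]
[-0.45759356 -0.23300032  1.62577552  0.19439828  1.50216817  0.72308108]
TURN(tool) [ 0.0572 -0.3083 -0.    ] then OFFSET(new tool axes) [ 0.1574 -0.2544 -0.0457] offset in old axes [ 0.1661 -0.2528 -0.0101]
```

```bash
python3 -m pendant '[{"hand":1,"offset":[0,0,0],"turn":[0.019,-0.1028,0]},{"hand":1,"offset":[0,0,0],"turn":[0.019,-0.1028,0]},{"hand":1,"offset":[0,0,0],"turn":[0.019,-0.1028,0]},{"hand":-0.36,"offset":[0.022,-0.042,-0.011],"turn":[0,0,0]},{"hand":-0.36,"offset":[0.022,-0.042,-0.011],"turn":[0,0,0]},{"hand":-0.36,"offset":[0.022,-0.042,-0.011],"turn":[0,0,0]},{"hand":-0.36,"offset":[0.022,-0.042,-0.011],"turn":[0,0,0]},{"hand":-0.36,"offset":[0.022,-0.042,-0.011],"turn":[0,0,0]},{"hand":-0.36,"offset":[0.022,-0.042,-0.011],"turn":[0,0,0]},{"hand":-0.36,"offset":[0,0,0],"turn":[0,0,0]},{"hand":-0.36,"offset":[0,0,0],"turn":[0,0,0]}]' 20
python3 - <<'E'
from h import *
s,t,Rc=tool()
m=viewer.camera_model("wrist"); I,D=viewer.grab_frame("wrist"); cv2.imwrite("pics/w5.png",I); np.savez("w5.npz",D=D,I=I,T=m["cam_to_world"],K=m["mtx"])
P=fcloud(np.ones(D.shape,bool),D,m)
k=(np.hypot(P[:,0]-.593,P[:,1]-.136)<.035)&(P[:,2]<.145)
Q=P[k]; T=Q[Q[:,2]>.121]; print("n",len(T), "zmax", np.percentile(T[:,2],[5,50,95]))
T=Q[(Q[:,2]>np.median(T[:,2])-.004)]
r=cv2.minAreaRect(T[:,:2].astype(np.float32)); print("rect",r)
C=Q[(Q[:,2]>.074)&(Q[:,2]<.084)]; q=cv2.minEnclosingCircle(C[:,:2].astype(np.float32)); print("collar",q,len(C))
F=P[(np.hypot(P[:,0]-.593,P[:,1]-.136)<.05)&(P[:,2]<.02)&(P[:,2]>.006)]; print("foot",cv2.minEnclosingCircle(F[:,:2].astype(np.float32)),len(F))
print("tool x yaw",np.degrees(np.arctan2(*Rc.apply([1,0,0])[[1,0]])),Rc.apply([0,0,1]))
E
```

```text
time_s: 12.35
tool_pos: [0.5706, 0.1248, 0.27]
eef_rot: [0.001, 0.98, 0.2, -0.0]
ft_force: [-0.1, -0.4, -0.4]
gripper_width: 0.0587
finger_force: 0.0
n 488 zmax [0.12749671 0.12959269 0.13140925]
rect ((0.6006765961647034, 0.1379871517419815), (0.021518439054489136, 0.021997027099132538), 11.393488883972168)
collar ((0.6004166007041931, 0.1381249725818634), 0.0172231774777174) 200
foot ((0.6001520752906799, 0.13752774894237518), 0.03428940102458) 1056
tool x yaw 23.115600716300538 [-2.95104016e-04 -2.62143882e-03 -9.99996520e-01]
```

View pics/w5.png

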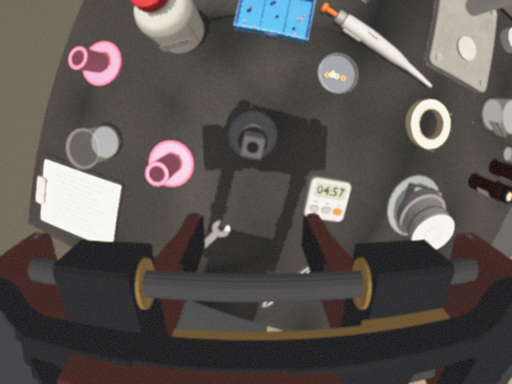

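The wrist view shows the probe handle's top at about (252,143), in its dark stand at (252,133). The pink stands, timer, dish and cup are all clear of it. The measured handle is 22x21.5 mm at 11.4° yaw, and the collar and foot centres agree. I'll go to grasp it.

```bash
python3 -m pendant '[{"hand":-0.36,"offset":[0,0,0],"turn":[0,0,0.102]},{"hand":-0.36,"offset":[0,0,0],"turn":[0,0,0.102]},{"hand":-0.36,"offset":[0.0318,-0.007,0],"turn":[0,0,0]},{"hand":-0.36,"offset":[0,0,0.04],"turn":[0,0,0]},{"hand":-0.36,"offset":[0,0,0.04],"turn":[0,0,0]},{"hand":-0.36,"offset":[0,0,0],"turn":[0,0,0]},{"hand":-0.36,"offset":[0,0,0],"turn":[0,0,0]}]' 20
python3 - <<'E'
from h import *
s,t,Rc=tool()
print("tool x yaw",np.degrees(np.arctan2(*Rc.apply([1,0,0])[[1,0]])),Rc.apply([0,0,1]))
Rt=R.from_rotvec([0,0,np.radians(11.4)])*R.from_quat([1,0,0,0])
plan([.6004,.138,.104],Rt)
E
```

```text
time_s: 13.1
tool_pos: [0.6004, 0.1351, 0.1913]
eef_rot: [0.001, 0.995, 0.097, -0.0]
ft_force: [1.0, 1.0, 1.1]
gripper_width: 0.0597
finger_force: 0.0
tool x yaw 11.157564375924787 [-1.12238913e-04 -2.43834999e-03 -9.99997021e-01]
TURN(tool) [ 0.0024  0.0006 -0.0042] then OFFSET(new tool axes) [ 0.0006 -0.0029  0.0873] offset in old axes [ 0.0006 -0.0031  0.0873]
```

```bash
python3 -m pendant '[{"hand":-0.36,"offset":[0.0006,-0.0028,0.03],"turn":[0.0024,0,-0.004]},{"hand":-0.36,"offset":[0,0,0.03],"turn":[0,0,0]},{"hand":-0.36,"offset":[0,0,0.027],"turn":[0,0,0]},{"hand":-0.36,"offset":[0,0,0],"turn":[0,0,0]},{"hand":-0.36,"offset":[0,0,0],"turn":[0,0,0]},{"hand":-0.36,"offset":[0,0,0],"turn":[0,0,0]}]' 20; python3 - <<'E'
from h import *
s,t,Rc=tool()
Rt=R.from_rotvec([0,0,np.radians(11.4)])*R.from_quat([1,0,0,0]); print(s["ft_force"])
plan([.6004,.138,.104],Rt)
E
```

```text
time_s: 13.7
tool_pos: [0.6028, 0.1394, 0.1092]
eef_rot: [-0.0, 0.995, 0.1, 0.004]
ft_force: [-0.4, 0.5, -0.0]
gripper_width: 0.0598
finger_force: 0.0
[-0.3799755   0.53626723 -0.00385425]
TURN(tool) [ 0.     -0.008   0.0013] then OFFSET(new tool axes) [-0.0027  0.0009  0.0052] offset in old axes [-0.0027  0.0009  0.0052]
```

```bash
python3 -m pendant '[{"hand":-0.36,"offset":[0,0,0],"turn":[0,0,0]},{"hand":-0.36,"offset":[0,0,0],"turn":[0,0,0]}]' 20; python3 - <<'E'
from h import *
s,t,Rc=tool()
Rt=R.from_rotvec([0,0,np.radians(11.4)])*R.from_quat([1,0,0,0]); print(s["ft_force"])
plan([.6004,.138,.104],Rt)
E
```

```text
time_s: 13.9
tool_pos: [0.6019, 0.1395, 0.1071]
eef_rot: [-0.0, 0.995, 0.1, 0.003]
ft_force: [0.1, -0.5, 0.2]
gripper_width: 0.0595
finger_force: 0.0
[ 0.09928361 -0.47248429  0.20615007]
TURN(tool) [-0.     -0.0052  0.0017] then OFFSET(new tool axes) [-0.0018  0.0012  0.0031] offset in old axes [-0.0018  0.0012  0.0031]
```

```bash
python3 -m pendant '[{"hand":-0.2,"offset":[0,0.001,0],"turn":[0,0,0]},{"hand":0.1,"offset":[0,0,0],"turn":[0,0,0]},{"hand":0.3,"offset":[0,0,0],"turn":[0,0,0]},{"hand":1,"offset":[0,0,0],"turn":[0,0,0]},{"hand":1,"offset":[0,0,0],"turn":[0,0,0]},{"hand":1,"offset":[0,0,0],"turn":[0,0,0]},{"hand":1,"offset":[0,0,0],"turn":[0,0,0]}]' 30; python3 - <<'E'
from h import *
s,t,Rc=tool()
Rt=R.from_rotvec([0,0,np.radians(11.4)])*R.from_quat([1,0,0,0]); print(s["ft_force"])
plan([.6004,.138,.104],Rt)
E
```

```text
time_s: 14.6
tool_pos: [0.6014, 0.1384, 0.1052]
eef_rot: [-0.0, 0.995, 0.1, 0.001]
ft_force: [-0.1, -0.1, 0.2]
gripper_width: 0.0217
finger_force: 30.0
[-0.1181592  -0.05360365  0.16840324]
TURN(tool) [-0.0001 -0.0025  0.0017] then OFFSET(new tool axes) [-0.0011  0.0002  0.0012] offset in old axes [-0.0011  0.0002  0.0012]
```

Gripped: opening 21.7 mm at 30 N. Now straight up out of the stand.

```bash
python3 -m pendant '[{"hand":1,"offset":[0,0,-0.01],"turn":[0,0,0]},{"hand":1,"offset":[0,0,-0.025],"turn":[0,0,0]},{"hand":1,"offset":[0,0,-0.03],"turn":[0,0,0]},{"hand":1,"offset":[0,0,-0.03],"turn":[0,0,0]},{"hand":1,"offset":[0,0,-0.03],"turn":[0,0,0]},{"hand":1,"offset":[0,0,0],"turn":[0,0,0]},{"hand":1,"offset":[0,0,0],"turn":[0,0,0]}]' 30; python3 - <<'E'
from h import *
a=np.array([-.302,-.066,.951]); S=np.array([.5874,-.1513,.0788])
s,t,Rc=tool(); print(s["ft_force"],s["qpos"])
plan(S+a*(.092+.04),alignz(-a))
I,D=viewer.grab_frame("side"); cv2.imwrite("pics/s6.png",cv2.resize(I[60:260,160:360],None,fx=3,fy=3)); np.save("s6.npy",D)
for n in ("probe","tip_point"):
    for o in spotter.landmark_of(n,"side")[:2]: print(n,o["score"],o["at"],D[int(o["at"][0]),int(o["at"][1])])
E
```

```text
time_s: 15.3
tool_pos: [0.6013, 0.1385, 0.2306]
eef_rot: [-0.0, 0.995, 0.1, 0.002]
ft_force: [0.2, 0.7, -2.0]
gripper_width: 0.0214
finger_force: 30.0
[ 0.24802294  0.65899186 -1.9740046 ] [1.71062380e-01 1.32748663e-01 1.19666773e+00 2.51443097e-04
 1.80829528e+00 1.54117021e+00]
TURN(tool) [0.0044 0.3104 0.    ] then OFFSET(new tool axes) [-0.1146  0.2818 -0.011 ] offset in old axes [-0.1123  0.2818  0.0258]
```

View pics/s6.png

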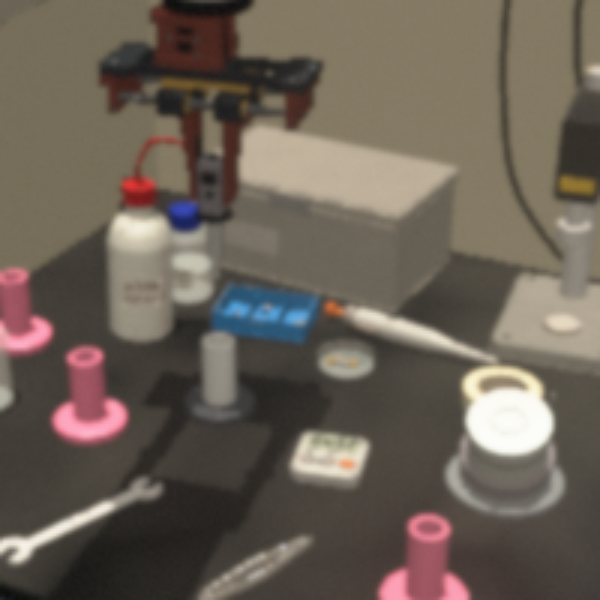

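The probe is out of its stand and hangs straight in the jaws at (210,185), with the stand empty at (218,370). The lid is flush on the cup at (508,425). I'll move over the lid.

```bash
python3 -m pendant '[{"hand":1,"offset":[0,0,0],"turn":[0.0015,0.1035,0]},{"hand":1,"offset":[0,0,0],"turn":[0.0015,0.1035,0]},{"hand":1,"offset":[0,0,0],"turn":[0.0015,0.1035,0]},{"hand":1,"offset":[-0.0143,0.0352,-0.0014],"turn":[0,0,0]},{"hand":1,"offset":[-0.0143,0.0352,-0.0014],"turn":[0,0,0]},{"hand":1,"offset":[-0.0143,0.0352,-0.0014],"turn":[0,0,0]},{"hand":1,"offset":[-0.0143,0.0352,-0.0014],"turn":[0,0,0]},{"hand":1,"offset":[-0.0143,0.0352,-0.0014],"turn":[0,0,0]},{"hand":1,"offset":[-0.0143,0.0352,-0.0014],"turn":[0,0,0]},{"hand":1,"offset":[-0.0143,0.0352,-0.0014],"turn":[0,0,0]},{"hand":1,"offset":[-0.0143,0.0352,-0.0014],"turn":[0,0,0]},{"hand":1,"offset":[0,0,0],"turn":[0,0,0]}]' 30
python3 -m pendant '[{"hand":1,"offset":[0,0,0],"turn":[0,0,0]},{"hand":1,"offset":[0,0,0],"turn":[0,0,0]},{"hand":1,"offset":[0,0,0],"turn":[0,0,0]}]' 30
python3 - <<'E'
from h import *
a=np.array([-.302,-.066,.951]); S=np.array([.5874,-.1513,.0788])
s,t,Rc=tool(); print(s["ft_force"])
plan(S+a*(.092+.02),alignz(-a))
I,D=viewer.grab_frame("side"); np.save("s7.npy",D)
P=cloud("side",np.ones(D.shape,bool),D); q=Rc.inv().apply(P-t)
k=(np.abs(q[:,0])<.03)&(np.abs(q[:,1])<.03)&(q[:,2]>.018)&(q[:,2]<.10); q=q[k]
for lo in np.arange(.015,.1,.005):
    w=q[(q[:,2]>=lo)&(q[:,2]<lo+.005)]
    if len(w): print(round(lo,3),len(w),np.round(np.median(w,0),4),np.round(w.min(0),4),np.round(w.max(0),4))
print(Rc.inv().apply(np.array(viewer.camera_model("side")["cam_to_world"])[:3,3]-t))
for o in spotter.landmark_of("tip_point","side")[:2]+spotter.landmark_of("probe","side")[:2]: print(o)
cv2.imwrite("pics/s7.png",cv2.resize(I[100:260,240:420],None,fx=4,fy=3.75))
m=viewer.camera_model("wrist"); I,D=viewer.grab_frame("wrist"); cv2.imwrite("pics/w7.png",I)
for o in spotter.landmark_of("tip_point","wrist")[:2]+spotter.landmark_of("lid_spot","wrist")[:2]: print(o)
print("expect tip px",fproj(t+Rc.apply([0,0,.092]),m),"spot px",fproj(S,m))
E
```

```text
time_s: 16.65
tool_pos: [0.5454, -0.1637, 0.2011]
eef_rot: [-0.018, 0.983, 0.096, 0.153]
ft_force: [1.2, 0.8, -1.8]
gripper_width: 0.0219
finger_force: 30.0
time_s: 16.95
tool_pos: [0.5475, -0.1586, 0.2041]
eef_rot: [-0.018, 0.983, 0.1, 0.155]
ft_force: [-1.0, -0.4, -0.5]
gripper_width: 0.0221
finger_force: 30.0
[-0.99605087 -0.43869533 -0.5440514 ]
TURN(tool) [-0.0011  0.0014 -0.    ] then OFFSET(new tool axes) [-0.0002  0.0014  0.0197] offset in old axes [-0.0002  0.0014  0.0197]
0.015 7 [-0.0112 -0.0005  0.0189] [-0.0129 -0.0094  0.0185] [-0.0098  0.0068  0.0195]
0.02 23 [-0.0129  0.0033  0.0228] [-0.0187 -0.0121  0.0202] [-0.0046  0.0137  0.0249]
0.025 40 [-0.0114 -0.0008  0.0266] [-0.0203 -0.0175  0.0251] [-0.0008  0.0157  0.0297]
0.03 4 [-0.0162 -0.0024  0.0304] [-0.0174 -0.0086  0.0301] [-0.0144  0.0032  0.031 ]
0.04 5 [-0.008  -0.0019  0.0419] [-0.0092 -0.0068  0.0406] [-0.0078  0.0052  0.0445]
0.045 11 [-0.0081 -0.0014  0.0469] [-0.0098 -0.0063  0.0452] [-0.0009  0.0068  0.0496]
0.05 9 [-0.0081  0.001   0.053 ] [-0.0111 -0.0039  0.0504] [-0.0034  0.0052  0.054 ]
0.055 8 [-0.
[... 157 characters left out ...]
]
0.065 8 [-0.0077 -0.0017  0.0673] [-0.0091 -0.009   0.0656] [-0.0005  0.006   0.0679]
0.07 3 [-0.0081 -0.0004  0.0709] [-0.0082 -0.0055  0.0704] [-0.0068  0.002   0.0715]
0.075 3 [-0.0035 -0.0003  0.0772] [-0.0065 -0.0032  0.077 ] [-0.0034  0.0018  0.0799]
0.08 3 [-0.0043 -0.0025  0.0812] [-0.0064 -0.003   0.081 ] [-0.0034 -0.0003  0.0831]
0.085 4 [-0.0037  0.      0.0874] [-0.0068 -0.0025  0.0855] [-0.0017  0.0018  0.0882]
0.09 2 [-0.0023 -0.0002  0.0909] [-0.005  -0.0023  0.0901] [0.0004 0.0019 0.0917]
[-0.714558    0.062949   -0.73046849]
{'at': [172.5, 330.0], 'score': 0.6}
{'at': [182.2, 256.5], 'score': 0.97}
expect tip px [193.28267347 252.40118181] spot px [181.5683254 254.0829474]
```

View pics/w7.png

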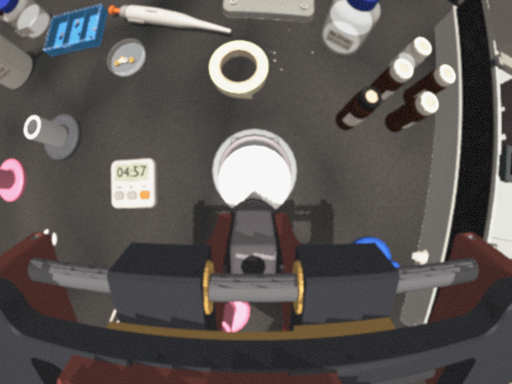

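View pics/s7.png

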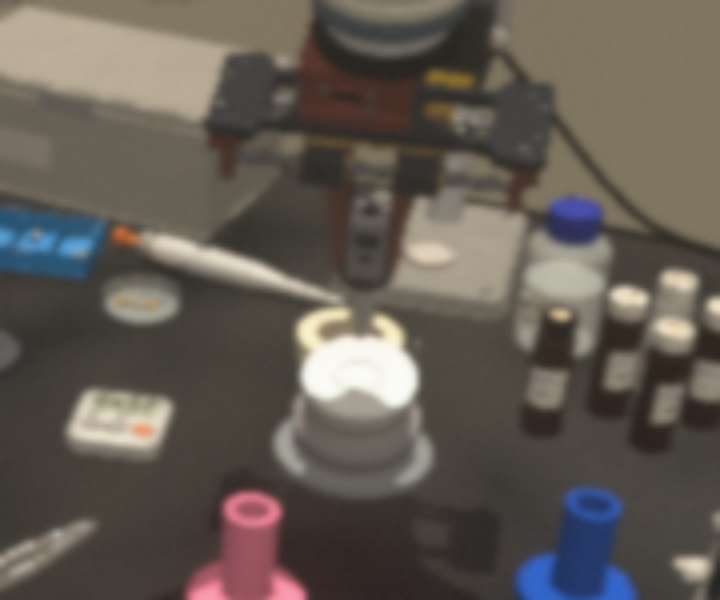

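The side view shows the probe upright over the lid, with its barrel at (362,310) and the ring at (358,378). The wrist view has the network's lid_spot at (256,182), against an expected (254,182), so they agree. The barrel points put the probe's axis on the tool axis. I'll come down slowly.

```bash
python3 -m pendant '[{"hand":1,"offset":[0,0.0014,0.015],"turn":[0,0,0]},{"hand":1,"offset":[0,0,0.012],"turn":[0,0,0]},{"hand":1,"offset":[0,0,0.007],"turn":[0,0,0]},{"hand":1,"offset":[0,0,0],"turn":[0,0,0]},{"hand":1,"offset":[0,0,0],"turn":[0,0,0]},{"hand":1,"offset":[0,0,0],"turn":[0,0,0]},{"hand":1,"offset":[0,0,0],"turn":[0,0,0]},{"hand":1,"offset":[0,0,0],"turn":[0,0,0]}]' 30 >/dev/null
cat > pl.py <<'E'
from h import *
a=np.array([-.302,-.066,.951]); S=np.array([.5874,-.1513,.0788])
F=[]
for _ in range(6): s,t,Rc=tool(); F.append(s["ft_force"]@a); viewer.grab_frame("side")
print(s["time_s"],np.round(F,1),"mean f_axis",np.mean(F)); print("gap(+)/compress(-)",(t-S)@a-.092, "sq err deg",np.degrees(np.arccos(-Rc.apply([0,0,1])@a/np.linalg.norm(a))))
plan(S+a*(.092-.006),alignz(-a))
E
python3 pl.py
```

```text
18.3 [-1.4 -0.8 -1.6 -2.1 -1.7 -0.7] mean f_axis -1.3815801120204505
gap(+)/compress(-) 0.006187055609676362 sq err deg 0.060161872066102885
TURN(tool) [-0.      0.0011  0.    ] then OFFSET(new tool axes) [ 0.0002 -0.0012  0.0121] offset in old axes [ 0.0002 -0.0012  0.0121]
```

```bash
python3 -m pendant '[{"hand":1,"offset":[0,-0.0012,0.003],"turn":[0,0,0]},{"hand":1,"offset":[0,0,0.003],"turn":[0,0,0]},{"hand":1,"offset":[0,0,0.002],"turn":[0,0,0]},{"hand":1,"offset":[0,0,0.001],"turn":[0,0,0]},{"hand":1,"offset":[0,0,0],"turn":[0,0,0]},{"hand":1,"offset":[0,0,0],"turn":[0,0,0]},{"hand":1,"offset":[0,0,0],"turn":[0,0,0]},{"hand":1,"offset":[0,0,0],"turn":[0,0,0]}]' 30 >/dev/null
python3 pl.py
```

```text
19.4 [-0.3  0.9  0.3  0.6  0.7  0.4] mean f_axis 0.417867496984804
gap(+)/compress(-) -0.002897693678362359 sq err deg 0.064296639933711
TURN(tool) [-0.0001  0.0011 -0.    ] then OFFSET(new tool axes) [ 0.0001 -0.      0.0031] offset in old axes [ 0.0001 -0.      0.0031]
```

The force says about 3.0 mm of compression and the position says 2.9 mm. I'll go 3 mm further.

```bash
python3 -m pendant '[{"hand":1,"offset":[0,0,0.001],"turn":[0,0,0]},{"hand":1,"offset":[0,0,0.001],"turn":[0,0,0]},{"hand":1,"offset":[0,0,0.001],"turn":[0,0.001,0]},{"hand":1,"offset":[0,0,0],"turn":[0,0,0]},{"hand":1,"offset":[0,0,0],"turn":[0,0,0]},{"hand":1,"offset":[0,0,0],"turn":[0,0,0]},{"hand":1,"offset":[0,0,0],"turn":[0,0,0]},{"hand":1,"offset":[0,0,0],"turn":[0,0,0]}]' 30 >/dev/null
python3 pl.py; python3 - <<'E'
from h import *
I,D=viewer.grab_frame("side"); cv2.imwrite("pics/s8.png",cv2.resize(I[110:230,270,None] if 0 else I[120:230,270:400],None,fx=5,fy=5))
_,t,Rc=tool(); P=cloud("side",np.ones(D.shape,bool),D); q=Rc.inv().apply(P-t)
for lo,hi in((.034,.055),(.055,.072)):
    w=q[(np.abs(q[:,0])<.02)&(np.abs(q[:,1])<.009)&(q[:,2]>lo)&(q[:,2]<hi)]; print(lo,len(w),np.median(w,0))
w=q[(q[:,0]<0)&(q[:,0]>-.03)&(np.abs(q[:,1])<.03)&(q[:,2]>.08)&(q[:,2]<.095)]; print("lid",len(w),np.median(w,0))
E
```

```text
20.5 [1.1 1.3 1.7 1.7 2.  0.7] mean f_axis 1.404163308052495
gap(+)/compress(-) -0.005934524255200191 sq err deg 0.012225438447335115
TURN(tool) [-0.0001  0.0002 -0.    ] then OFFSET(new tool axes) [ 0.0002 -0.      0.0001] offset in old axes [ 0.0002 -0.      0.0001]
0.034 22 [-0.00868791 -0.00034624  0.04805978]
0.055 29 [-0.00778922 -0.00012569  0.06282167]
lid 224 [-0.0155444   0.00050779  0.08701382]
```

View pics/s8.png

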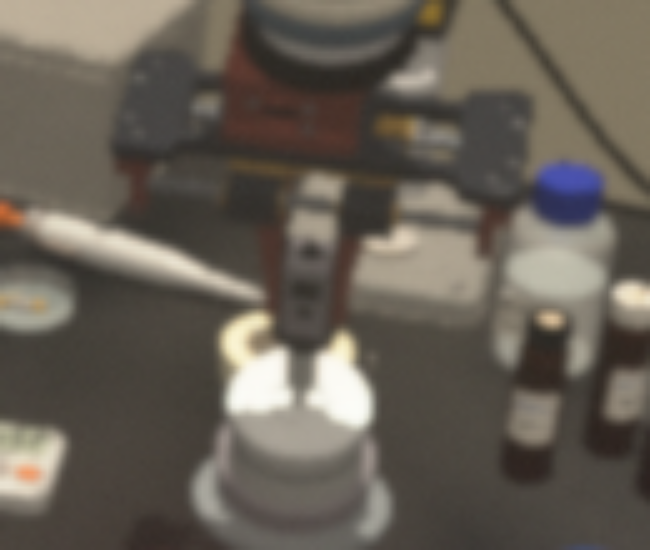

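The side view shows the probe tip resting on the middle of the lid at about (303,400), square to it, with the lid flush. Net force is about 2.8 N and compression about 6 mm. I'll hand it in.

```bash
python3 -c "
from plant import workorder; print(workorder.close_job())"
```

```text
the job is handed in; nothing more can be done
None
```

I handed the job in with the lid pressed home (18.1° measured against the cup's 18° lean) and the probe still held square on the lid's middle, spring tip about 6 mm in at roughly 2.8 N; the hand-in returned no verdict.

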